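Put the cleaned microscope pieces back in their trays

TASK

The microscope has been cleaned: put its four loose pieces (objective, condenser, filter cube and slide mailer) each upright into the storage tray whose pocket has its shape and size, seated flat on the pocket floor. Set each down gently, never drop one, and leave the specimen jar and the oil bottle standing where they are.

Things in the scene. Friction and masses are not known exactly. Their poses are not given: they have to be found in the camera images.
- objective: Microscope objective: slim round steel barrel standing upright, diameter 26 mm from the bottom up to 34 mm (with a thin black band at 29 to 32 mm, standing out 0.3 mm), then tapering to a nose of diameter 12 mm at its top, 48 mm. About 0.06 to 0.13 kg. Origin: centre of its underside; z up along the barrel. Belongs in the small round pocket.
- condenser: Condenser lens: squat round black drum, diameter 54 mm up to 30 mm, total height 34 mm, with two thin steel bands and a round glass lens on top. About 0.08 to 0.17 kg. Origin: centre of its underside; z up. Belongs in the large round pocket.
- mailer: Slide mailer: closed oblong grey plastic box lying flat, 80 mm along its x, 28 mm along its y, 32 mm high, with a pale paper label on top. About 0.05 to 0.10 kg. Origin: centre of its underside; z up. Belongs in the oblong pocket.
- cube: Filter cube: dark steel block, 44 mm along x and y, 34 mm high, a round greenish glass window in its top and four small screws. About 0.08 to 0.16 kg. Origin: centre of its underside; z up, x and y square to its sides. Belongs in the square pocket, any quarter turn.
- tray_small_round: Grey moulded plastic tray fixed to the bench, 10 mm high, with one straight-walled pocket 7 mm deep in its top, in the middle, lined with dark rubber. The pocket floor is 3 mm above the bench. Origin: centre of the tray's underside, straight below the pocket centre; z up. Outside 64 x 64 mm; pocket round, diameter 40 mm.
- tray_large_round: Grey moulded plastic tray fixed to the bench, 10 mm high, with one straight-walled pocket 7 mm deep in its top, in the middle, lined with dark rubber. The pocket floor is 3 mm above the bench. Origin: centre of the tray's underside, straight below the pocket centre; z up. Outside 92 x 92 mm; pocket round, diameter 68 mm.
- tray_oblong: Grey moulded plastic tray fixed to the bench, 10 mm high, with one straight-walled pocket 7 mm deep in its top, in the middle, lined with dark rubber. The pocket floor is 3 mm above the bench. Origin: centre of the tray's underside, straight below the pocket centre; z up. Outside 112 mm along x, 60 mm along y; pocket 94 mm along x, 42 mm along y.
- tray_square: Grey moulded plastic tray fixed to the bench, 10 mm high, with one straight-walled pocket 7 mm deep in its top, in the middle, lined with dark rubber. The pocket floor is 3 mm above the bench. Origin: centre of the tray's underside, straight below the pocket centre; z up. Outside 80 x 80 mm; pocket 58 x 58 mm, square to x and y.
- jar: Specimen jar, a bystander: upright clear round jar, diameter 52 mm, with a white screw cap of diameter 57 mm, 59 mm high in all, about 0.09 kg, loose. Origin: centre of its underside. Leave it.
- oil_bottle: Oil bottle, a bystander: upright amber glass dropper bottle, diameter 30 mm, with a black cap, 68 mm high in all, about 0.06 kg, loose. Origin: centre of its underside. Leave it.
Things that resemble listed ones, but are neither listed nor needed, are in the scene too. Leave any red look-alike of the tray_small_round alone.

How it is judged (in metres and radians):
At the end, for the whole second after the job is handed in: Each part stands in its own tray: horizontally within 12 mm of the pocket centre, its underside less than 6 mm above the tray's underside (that is, on the pocket floor at 3 mm), tilted by less than 0.12 rad, at rest (under 0.02 m/s and 0.2 rad/s) and released by the fingers (horizontal distance between objective and tray_small_round below 0.012 m and z of objective in the frame of tray_small_round below 0.006 m and angle between each of objective, condenser, mailer, cube's own z axis and vertical below 0.12 rad and linear speed of each of objective, condenser, mailer, cube below 0.02 m/s and angular speed of each of objective, condenser, mailer, cube below 0.2 rad/s and contact force between each of objective, condenser, mailer, cube and the fingers below 0.1 N and horizontal distance between condenser and tray_large_round below 0.012 m and z of condenser in the frame of tray_large_round below 0.006 m and horizontal distance between mailer and tray_oblong below 0.012 m and z of mailer in the frame of tray_oblong below 0.006 m and horizontal distance between cube and tray_square below 0.012 m and z of cube in the frame of tray_square below 0.006 m); the robot touches nothing.
It fails at once if a piece is dropped or thrown: it moves faster than 0.7 m/s (a fall of about 25 mm) while the fingers do not touch it ((contact force between objective and the fingers below 0.01 N and linear speed of objective above 0.7 m/s) or (contact force between condenser and the fingers below 0.01 N and linear speed of condenser above 0.7 m/s) or (contact force between mailer and the fingers below 0.01 N and linear speed of mailer above 0.7 m/s) or (contact force between cube and the fingers below 0.01 N and linear speed of cube above 0.7 m/s)).
It fails at once if the specimen jar is pushed more than 30 mm from where it stood, or tipped by more than 0.5 rad (distance of jar from where it was at the start of the episode above 0.03 m or angle between jar's own z axis and vertical above 0.5 rad).
It fails at once if the oil bottle is pushed more than 30 mm from where it stood, or tipped by more than 0.5 rad (distance of oil_bottle from where it was at the start of the episode above 0.03 m or angle between oil_bottle's own z axis and vertical above 0.5 rad).
It also fails if it takes over 118 s, if anything falls off the work surface, if the arm or the gripper's body presses on something with over 40 N, if the wrist force passes 120 N, or if a joint passes its speed limit or range.

ROBOT

A 7-joint arm with a two-finger parallel gripper is mounted at the origin on the work surface. World frame = base frame: x ahead of the robot, y to its left, z up, the work surface at z = 0. Lengths are in mm, angles in rad, forces in N, time in s.
With the tool pointing down it reaches from about 400 to 925 mm from the base axis. Payload 5.6 kg.
Tool frame: the origin (TCP) lies at the very end of the fingers, on their centre line; the grasp point (between the pads) lies 19 mm behind it; z points along the fingers, y is the line along which they close (so a half turn about z gives the same grasp; the last joint's range is limited). The gripper opens to 85 mm and grips with 20 to 120 N. Pads are 22 mm wide; open, the fingers measure 114 mm over their backs; the gripper's body (76 mm by 85 mm) begins 54 mm behind the grasp point. The pads swing forward as they close: fully open they stand 13 mm farther back than shut.
Start: joints at [1.249, 0.468, -0.012, 1.603, 0.006, 1.071, -0.056], TCP at [178.84, -624.92, 231.29] pointing down, gripper open.
Joint ranges: [-2.53, 2.53], [-0.31, 2.02], [-1.57, 1.55], [0.28, 2.44], [-1.29, 4.43], [0.15, 1.84], [-2.92, 2.92]. Speed limits (rad/s): [2.57, 2.57, 3.14, 3.14, 3.14, 3.14, 3.14].

INTERFACE

Orientations are given as a unit quaternion [w, x, y, z].
In Python, from bench import * gives the robot as it stands. The module is installed in compiled form; this text tells all that it offers.
- The arm moves only by the tool jog_arm, never from a script. Its argument "motion" is a list of rows, each an object with "grip": the opening, from -1 (shut) to 1 (fully open); "delta_pos": the shift along the tool's x, y, z in m, a list of three; "spin": the turn about the tool's z in degrees. In form: [{"grip": grip, "delta_pos": [x, y, z], "spin": spin}, ...]. A call has 1 to 5 rows; each row shifts and turns the commanded pose from where the row before left it, along the tool's axes as they then stand; what a row does not reach is not made up. A row lasts 1/10 s, in which the tool goes at most 50 mm and 8.59 degrees, less where a joint would pass 70% of its speed; a pose out of reach is approached as far as the arm can. A call is refused whole if a number of a shift passes 0.05 or a number of a turn 8.59, either way. A call with a gripper value outside its range is refused whole. The fingers move at their own pace and stop on an object; the grip force is fixed at half the most. Time passes only in rows, so rows that do not move let the fingers close. It gives the time, the measured TCP pose, the force, the opening and the grip force at its end, in the units of the state.
- sense(): the state, without advancing time (a new reading comes with each control period).
- snapshot(name): name is "scene" or "top"; returns the picture (420x560x3 uint8, red, green, blue); there is no depth.
- get_calibration(name): a dict with "fx", "fy", "cx", "cy" (pixels), "distortion" ([k1, k2, p1, p2, k3] as OpenCV has them; the pictures are not rectified), "R" (3x3) and "t" (3): a world point X has camera coordinates R X + t. Camera axes: x right, y down, z forward; pixel columns grow to the right and rows downward; lengths in mm; the calibration is good to about 2 mm. A picture is of the moment at which its call begins. get_calibration takes no time and is no camera call.
- sign_off(): hands the job in; it is judged then, once.
Trained networks look in the newest picture that a camera, given by its name, has taken for a name from the list of things; names that differ only in an ending like _2 or _b are one class to them, and where a whole thing is asked for, a point or a joint stands for the part that bears it (a point fixed in the world has none). Each returns a list of dicts, best first, with "confidence" (0 to 1); they miss things now and then, are a little off and sometimes report something else, mostly with a low value. They report only what shows in the picture. A call takes as long as a camera call. They do not tell look-alikes from the thing itself.
- regions_of(camera, name): "region" (420x560 bool, what is visible of it) and "xy" ([column, row] in pixels, amid what is visible of it).
The state is a dict: "t": time; "qpos": joint angles; "joint_vel": joint speeds; "effort": joint torques, N m; "position": TCP position; "tcp_rot": TCP orientation; "force": force on the tool from outside, world axes, zero at the start; "ft_torque": the same for the moment, N m; "gripper_width": finger opening in mm; "grasp_force": force on a finger pad.
Only numpy, scipy, OpenCV 4.12 (cv2) and the standard library are available. Lean on these libraries where they do the work, as an engineer would, in place of code of your own. Each camera call takes 0.05 s, during which the arm holds its last target. There are 200 camera calls.

## Working session

There is one attempt and no reset: what is moved stays moved. The work goes in short steps, Python scripts to look and compute and a tool call to move; the robot and the scene stay as the last step left them, time stands still between calls to the robot, and variables do not carry over. Pictures are saved under pics/ and viewed, at most 14 in all, crops included, and the job is handed in when it is done.

Besides the shell and the picture viewer there is one more tool, called after "Call:" as a command line: name --argument value ..., lists and objects as JSON in quotes. jog_arm: Moves the arm, as the interface text tells. Its arguments: {"type":"object","properties":{"motion":{"type":"array","items":{"type":"object","properties":{"grip":{"type":"number"},"delta_pos":{"type":"array","items":{"type":"number"}},"spin":{"type":"number"}}}}},"required":["motion"]}

```bash
mkdir -p pics; python3 - <<'E'
from bench import *
import cv2
for n in("top","scene"):
    im=snapshot(n); cv2.imwrite(f"pics/{n}0.png",im[:,:,::-1])
    c=get_calibration(n); print(n,c)
s=sense(); print(s)
E
```

```text
top {'fx': 388.2852297912372, 'fy': 388.2852297912372, 'cx': 288.03865764297495, 'cy': 205.52148100455932, 'distortion': array([-0.07352582,  0.        ,  0.        ,  0.        ,  0.        ]), 'R': array([[-0.0282636 , -0.99957505, -0.00713366],
       [-0.9990939 ,  0.02847574, -0.03163096],
       [ 0.03182065,  0.00623319, -0.99947416]]), 't': array([  41.58022136,  502.55236979, 1259.42979434])}
scene {'fx': 478.6960445355004, 'fy': 478.6960445355004, 'cx': 278.75602641405106, 'cy': 206.93233838452295, 'distortion': array([-0.12788823,  0.        ,  0.        ,  0.        ,  0.        ]), 'R': array([[ 0.74706699,  0.66473419,  0.00440126],
       [ 0.56692602, -0.63365929, -0.52637514],
       [-0.34711065,  0.39573267, -0.85024105]]), 't': array([-419.1960652 , -269.16317586, 1598.18873791])}
{'t': 0.1, 'qpos': array([ 1.24900313,  0.46829568, -0.01159584,  1.60354925,  0.00602467,
        1.0714006 , -0.0563239 ]), 'joint_vel': array([-0.00203532, -0.00107851, -0.0014512 , -0.00037716, -0.00018912,
       -0.0012808 ,  0.00050268]), 'effort': array([ 6.94248538e-04, -5.33522916e+01,  2.18085770e-02, -2.51967216e+01,
        1.15379569e-02,  4.33081106e-03, -6.35553135e-06]), 'position': array([ 178.66218021, -624.43253408,  230.42199226]), 'tcp_rot': array([-7.88815785e-04,  9.90305434e-01,  1.38904614e-01, -1.82008517e-04]), 'force': array([0.19272531, 0.3660095 , 0.01728883]), 'ft_torque': array([-0.03830688, -0.0238674 , -0.0177209 ]), 'grasp_force': 0.0, 'gripper_width': 85.29140224615584}
```

View pics/top0.png

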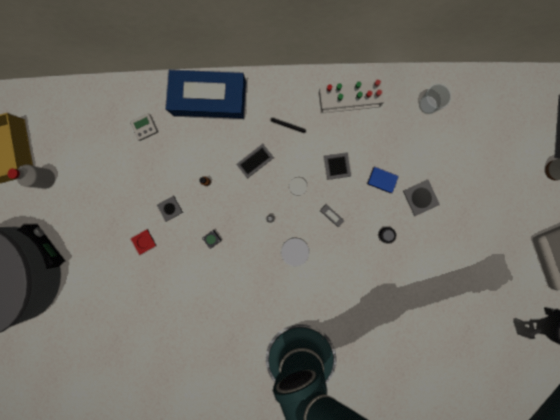

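View pics/scene0.png

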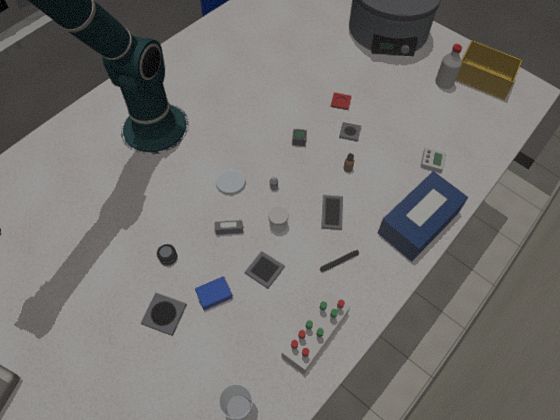

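```bash
cat > h.py <<'E'
from bench import *
import numpy as np, cv2
from scipy.optimize import minimize
def disc(d,z,n=32):
    a=np.arange(n)*2*np.pi/n; return np.c_[d/2*np.cos(a),d/2*np.sin(a),0*a+z]
def box(x,y,h): return np.array([[i*x/2,j*y/2,k] for i in(-1,1) for j in(-1,1) for k in(0,h)])
M=dict(objective=np.r_[disc(26,0),disc(26,34),disc(12,48)],condenser=np.r_[disc(54,0),disc(54,30),disc(50,34)],
 mailer=box(80,28,32),cube=box(44,44,34),tray_small_round=box(64,64,10),tray_large_round=box(92,92,10),
 tray_oblong=box(112,60,10),tray_square=box(80,80,10),jar=np.r_[disc(52,0),disc(57,45),disc(57,59)],oil_bottle=np.r_[disc(30,0),disc(30,40),disc(16,68)])
C={n:get_calibration(n) for n in("top","scene")}
def proj(n,P):
    c=C[n]; K=np.array([[c["fx"],0,c["cx"]],[0,c["fy"],c["cy"]],[0,0,1]])
    return cv2.projectPoints(P.reshape(-1,1,3).astype(float),cv2.Rodrigues(c["R"])[0],c["t"],K,c["distortion"])[0][:,0]
def ground(n,uv,z):
    c=C[n]; K=np.array([[c["fx"],0,c["cx"]],[0,c["fy"],c["cy"]],[0,0,1]])
    p=cv2.undistortPoints(np.array([[uv]],float),K,c["distortion"])[0,0]
    d=c["R"].T@np.r_[p,1]; o=-c["R"].T@c["t"]; return (o+d*(z-o[2])/d[2])[:2]
S=4
def sil(n,name,p,z0):
    c,s=np.cos(p[2]),np.sin(p[2]); m=M[name]
    W=np.c_[m[:,0]*c-m[:,1]*s+p[0],m[:,0]*s+m[:,1]*c+p[1],m[:,2]+z0]
    h=cv2.convexHull(((proj(n,W)+.5)*S*16).astype(np.int32))
    im=np.zeros((420*S,560*S),np.uint8); cv2.fillConvexPoly(im,h,1,shift=4); return im
def fit(name,regs,z0=0,yaws=np.arange(0,np.pi,np.pi/8)):
    big={n:cv2.resize(r.astype(np.uint8),None,fx=S,fy=S,interpolation=cv2.INTER_NEAREST) for n,r in regs.items()}
    def f(p):
        t=0
        for n,b in big.items():
            s=sil(n,name,p,z0); t-=(s&b).sum()/max(1,(s|b).sum())
        return t/len(big)
    n=list(regs)[0]; ys,xs=np.nonzero(regs[n]); g=ground(n,(xs.mean(),ys.mean()),z0+M[name][:,2].max()/2)
    rnd=name in("objective","condenser","jar","oil_bottle")
    y0=0 if rnd else min(yaws,key=lambda y:f(np.r_[g,y]))
    r=minimize(f,np.r_[g,y0],method="Nelder-Mead",options=dict(initial_simplex=np.r_[g,y0]+np.array([[0,0,0],[8,0,0],[0,8,0],[0,0,0 if rnd else .2]]) if not rnd else np.r_[g,y0]+np.array([[0,0,0],[8,0,0],[0,8,0],[0,0,.2]]),maxiter=90,xatol=.2,fatol=1e-4))
    return r.x,-r.fun
E
python3 - <<'E'
from h import *
import json
snapshot("top");snapshot("scene")
out={}
for name in M:
    R={}
    for n in("top","scene"):
        d=regions_of(n,name)
        print(name,n,[(round(x["confidence"],2),np.round(x["xy"]).tolist(),int(x["region"].sum())) for x in d[:3]])
        if d: R[n]=[x["region"] for x in d]
    for n in R:
        for r in R[n][:2]:
            p,q=fit(name,{n:r}); print("   ",n,np.round(p,2),round(q,2))
    if len(R)==2:
        p,q=fit(name,{n:R[n][0] for n in R}); print("  both",np.round(p,2),round(q,2))
E
```

```text
objective top [(0.63, [216.0, 239.0], 230), (0.51, [271.0, 219.0], 53)]
objective scene [(0.52, [274.0, 180.0], 92)]
    top [ 4.0036e+02  2.8397e+02 -2.0000e-02] 0.31
    top [4.6374e+02 8.6180e+01 1.6000e-01] 0.88
    scene [ 4.5919e+02  8.8570e+01 -4.0000e-02] 0.86
  both [ 4.0036e+02  2.8397e+02 -2.0000e-02] 0.16
condenser top [(0.78, [387.0, 235.0], 223)]
condenser scene [(0.6, [165.0, 256.0], 374)]
    top [ 3.9746e+02 -2.8962e+02  2.2000e-01] 0.86
    scene [ 3.9791e+02 -2.9158e+02  1.8000e-01] 0.95
  both [ 3.9826e+02 -2.9124e+02  8.0000e-02] 0.91
mailer top [(0.78, [331.0, 215.0], 223)]
mailer scene [(0.8, [230.0, 230.0], 361)]
    top [ 467.97 -111.45    0.76] 0.91
    scene [ 466.01 -113.01    0.78] 0.89
  both [ 467.28 -112.09    0.76] 0.9
cube top [(0.78, [210.0, 239.0], 222), (0.68, [330.0, 216.0], 222)]
cube scene [(0.79, [296.0, 139.0], 204)]
    top [401.72 278.58   0.6 ] 0.93
    top [ 4.6117e+02 -1.1648e+02 -1.9000e-01] 0.51
    scene [402.46 276.33   0.66] 0.84
  both [401.98 278.35   0.63] 0.88
tray_small_round top [(0.9, [170.0, 208.0], 396), (0.74, [142.0, 244.
[... 667 characters left out ...]
[655.   131.68   2.19] 0.94
tray_square top [(0.61, [335.0, 163.0], 625)]
tray_square scene [(0.85, [260.0, 267.0], 842)]
    top [ 6.3189e+02 -1.3584e+02  1.2000e-01] 0.95
    scene [ 6.2903e+02 -1.3733e+02  1.1000e-01] 0.95
  both [ 6.3083e+02 -1.3673e+02  1.2000e-01] 0.94
jar top []
jar scene [(0.85, [274.0, 215.0], 396), (0.35, [165.0, 256.0], 375)]
    scene [ 5.5979e+02 -4.2700e+00  3.0000e-01] 0.88
    scene [ 4.1122e+02 -2.9718e+02 -1.2000e-01] 0.77
oil_bottle top [(0.56, [206.0, 184.0], 83)]
oil_bottle scene [(0.63, [350.0, 166.0], 157)]
    top [5.9259e+02 2.9557e+02 7.0000e-02] 0.86
    scene [ 5.9013e+02  2.9490e+02 -3.0000e-02] 0.93
  both [5.9097e+02 2.9491e+02 1.7000e-01] 0.87
```

```bash
cat > plan.py <<'E'
import sys,json,numpy as np
from bench import *
from scipy.spatial.transform import Rotation as Ro
# usage: plan.py grip x,y,z,phi[,step] ...   (phi rad or 'k' keep)
s=sense(); q=s["tcp_rot"]; p=s["position"].copy()
R=Ro.from_quat([q[1],q[2],q[3],q[0]]); X=R.as_matrix()[:,0]; phi=np.arctan2(X[1],X[0])
print("at",np.round(p,1),"phi",round(phi,3),"w",round(s["gripper_width"],1),"F",np.round(s["force"],1),"grasp",round(s["grasp_force"],1),"q7",round(s["qpos"][6],2),"t",round(s["t"],1))
g=float(sys.argv[1]) if len(sys.argv)>1 else 0
for a in sys.argv[2:]:
    v=a.split(","); T=np.array([float(i) for i in v[:3]]); step=float(v[4]) if len(v)>4 else 45
    tp=phi if v[3]=='k' else float(v[3]); dphi=(tp-phi+np.pi)%(2*np.pi)-np.pi
    n=int(max(1,np.ceil(np.linalg.norm(T-p)/step),np.ceil(abs(np.degrees(dphi))/8.5)))
    rows=[]
    for i in range(n):
        d=R.inv().apply((T-p)/(n-i)); d=np.round(d/1e3,4); sp=round(-np.degrees(dphi)/n,1)
        rows.append(dict(delta_pos=d.tolist(),spin=sp,grip=g))
        p=p+R.apply(d*1e3); R=R*Ro.from_euler('z',sp,degrees=True)
    phi=tp
    for i in range(0,n,5): print(len(rows[i:i+5]),json.dumps(rows[i:i+5]))
    print("->",np.round(p,1))
E
python3 plan.py 1 398,-291,110,k
```

```text
at [ 178.9 -624.9  231.3] phi 0.279 w 85.6 F [-0.   0.4 -0.1] grasp 0.0 q7 -0.06 t 1.2
5 [{"delta_pos": [0.0303, -0.0261, 0.0121], "spin": -0.0, "grip": 1.0}, {"delta_pos": [0.0303, -0.0261, 0.0121], "spin": -0.0, "grip": 1.0}, {"delta_pos": [0.0302, -0.0261, 0.0121], "spin": -0.0, "grip": 1.0}, {"delta_pos": [0.0303, -0.0261, 0.0121], "spin": -0.0, "grip": 1.0}, {"delta_pos": [0.0302, -0.0261, 0.0121], "spin": -0.0, "grip": 1.0}]
5 [{"delta_pos": [0.0303, -0.0261, 0.0122], "spin": -0.0, "grip": 1.0}, {"delta_pos": [0.0302, -0.026, 0.0121], "spin": -0.0, "grip": 1.0}, {"delta_pos": [0.0303, -0.0261, 0.0122], "spin": -0.0, "grip": 1.0}, {"delta_pos": [0.0302, -0.026, 0.0121], "spin": -0.0, "grip": 1.0}, {"delta_pos": [0.0303, -0.0261, 0.0122], "spin": -0.0, "grip": 1.0}]
-> [ 398.  -290.9  110. ]
```

Call:
jog_arm --motion '[{"delta_pos": [0.03, -0.026, 0.012], "spin": 0, "grip": 1}, {"delta_pos": [0.03, -0.026, 0.012], "spin": 0, "grip": 1}, {"delta_pos": [0.03, -0.026, 0.012], "spin": 0, "grip": 1}, {"delta_pos": [0.03, -0.026, 0.012], "spin": 0, "grip": 1}, {"delta_pos": [0.03, -0.026, 0.012], "spin": 0, "grip": 1}]'

```text
t: 1.7
position: [288.0, -457.4, 171.1]
tcp_rot: [0.0, 0.99, 0.139, 0.0]
force: [0.9, -0.0, -1.2]
gripper_width: 85.4
grasp_force: 0.0
```

Call:
jog_arm --motion '[{"delta_pos": [0.03, -0.026, 0.012], "spin": 0, "grip": 1}, {"delta_pos": [0.03, -0.026, 0.012], "spin": 0, "grip": 1}, {"delta_pos": [0.03, -0.026, 0.012], "spin": 0, "grip": 1}, {"delta_pos": [0.03, -0.026, 0.012], "spin": 0, "grip": 1}, {"delta_pos": [0.03, -0.026, 0.012], "spin": 0, "grip": 1}]'

```text
t: 2.2
position: [396.6, -291.2, 111.2]
tcp_rot: [0.0, 0.99, 0.139, 0.0]
force: [0.7, -0.5, 0.3]
gripper_width: 85.1
grasp_force: 0.0
```

Call:
jog_arm --motion '[{"delta_pos": [0, 0, 0], "spin": 0, "grip": 1}, {"delta_pos": [0, 0, 0], "spin": 0, "grip": 1}, {"delta_pos": [0, 0, 0], "spin": 0, "grip": 1}]'

```text
t: 2.5
position: [395.4, -293.6, 111.6]
tcp_rot: [0.0, 0.99, 0.138, 0.0]
force: [0.2, -0.6, 0.2]
gripper_width: 85.2
grasp_force: 0.0
```

```bash
python3 plan.py 1 398,-291,50,k 398,-291,4,k,20
```

```text
at [ 395.4 -293.6  111.6] phi 0.277 w 85.2 F [ 0.2 -0.6  0.2] grasp 0.0 q7 -0.8 t 2.5
2 [{"delta_pos": [0.0016, -0.0009, 0.0308], "spin": -0.0, "grip": 1.0}, {"delta_pos": [0.0016, -0.0009, 0.0308], "spin": -0.0, "grip": 1.0}]
-> [ 398.  -291.1   50. ]
3 [{"delta_pos": [0.0, -0.0, 0.0153], "spin": -0.0, "grip": 1.0}, {"delta_pos": [0.0, -0.0, 0.0153], "spin": -0.0, "grip": 1.0}, {"delta_pos": [0.0, -0.0001, 0.0154], "spin": -0.0, "grip": 1.0}]
-> [ 398. -291.    4.]
```

Call:
jog_arm --motion '[{"delta_pos": [0.0016, -0.0009, 0.031], "spin": 0, "grip": 1}, {"delta_pos": [0.0016, -0.0009, 0.031], "spin": 0, "grip": 1}, {"delta_pos": [0, 0, 0.016], "spin": 0, "grip": 1}, {"delta_pos": [0, 0, 0.015], "spin": 0, "grip": 1}, {"delta_pos": [0, 0, 0.014], "spin": 0, "grip": 1}]'

```text
t: 3.0
position: [397.6, -291.5, 3.8]
tcp_rot: [0.0, 0.991, 0.138, -0.0]
force: [-0.3, -0.7, 0.9]
gripper_width: 85.4
grasp_force: 0.0
```

Call:
jog_arm --motion '[{"delta_pos": [0, 0, 0], "spin": 0, "grip": 1}, {"delta_pos": [0, 0, 0], "spin": 0, "grip": 1}]'

```text
t: 3.2
position: [398.1, -290.5, 4.5]
tcp_rot: [0.0, 0.99, 0.138, -0.0]
force: [-0.3, -0.1, -0.5]
gripper_width: 85.6
grasp_force: 0.0
```

Call:
jog_arm --motion '[{"delta_pos": [0, 0, 0], "spin": 0, "grip": -1}, {"delta_pos": [0, 0, 0], "spin": 0, "grip": -1}, {"delta_pos": [0, 0, 0], "spin": 0, "grip": -1}, {"delta_pos": [0, 0, 0], "spin": 0, "grip": -1}, {"delta_pos": [0, 0, 0], "spin": 0, "grip": -1}]'

```text
t: 3.7
position: [398.8, -290.2, 5.6]
tcp_rot: [0.001, 0.99, 0.139, 0.0]
force: [-1.5, 0.7, 8.4]
gripper_width: 52.2
grasp_force: 61.9
```

Call:
jog_arm --motion '[{"delta_pos": [0, 0, 0], "spin": 0, "grip": -1}, {"delta_pos": [0, 0, 0], "spin": 0, "grip": -1}, {"delta_pos": [0, 0, 0], "spin": 0, "grip": -1}]'

```text
t: 4.0
position: [398.8, -290.3, 5.6]
tcp_rot: [0.001, 0.99, 0.139, 0.0]
force: [-1.7, 0.8, 8.9]
gripper_width: 52.2
grasp_force: 61.9
```

```bash
python3 plan.py -1 398.8,-290.3,65,k,30 518,-410,65,k,40 518,-410,25,k,20
```

```text
at [ 398.8 -290.3    5.6] phi 0.279 w 52.2 F [-1.7  0.8  8.9] grasp 61.9 q7 -0.85 t 4.0
2 [{"delta_pos": [0.0, 0.0001, -0.0297], "spin": -0.0, "grip": -1.0}, {"delta_pos": [0.0, 0.0, -0.0297], "spin": -0.0, "grip": -1.0}]
-> [ 398.8 -290.3   65. ]
5 [{"delta_pos": [0.0163, 0.0296, 0.0001], "spin": -0.0, "grip": -1.0}, {"delta_pos": [0.0163, 0.0296, 0.0], "spin": -0.0, "grip": -1.0}, {"delta_pos": [0.0163, 0.0296, 0.0001], "spin": -0.0, "grip": -1.0}, {"delta_pos": [0.0164, 0.0295, 0.0], "spin": -0.0, "grip": -1.0}, {"delta_pos": [0.0163, 0.0296, 0.0001], "spin": -0.0, "grip": -1.0}]
-> [ 518. -410.   65.]
2 [{"delta_pos": [0.0, -0.0, 0.02], "spin": -0.0, "grip": -1.0}, {"delta_pos": [0.0, -0.0001, 0.02], "spin": -0.0, "grip": -1.0}]
-> [ 518. -410.   25.]
```

Call:
jog_arm --motion '[{"delta_pos": [0, 0, -0.015], "spin": 0, "grip": -1}, {"delta_pos": [0, 0, -0.025], "spin": 0, "grip": -1}, {"delta_pos": [0, 0, -0.02], "spin": 0, "grip": -1}]'

```text
t: 4.3
position: [398.4, -289.8, 65.5]
tcp_rot: [0.0, 0.99, 0.139, 0.0]
force: [-0.6, 0.2, -0.7]
gripper_width: 52.2
grasp_force: 63.1
```

Call:
jog_arm --motion '[{"delta_pos": [0.0163, 0.0296, 0], "spin": 0, "grip": -1}, {"delta_pos": [0.0163, 0.0296, 0], "spin": 0, "grip": -1}, {"delta_pos": [0.0163, 0.0296, 0], "spin": 0, "grip": -1}, {"delta_pos": [0.0163, 0.0296, 0], "spin": 0, "grip": -1}, {"delta_pos": [0.0163, 0.0296, 0], "spin": 0, "grip": -1}]'

```text
t: 4.8
position: [518.2, -410.6, 64.7]
tcp_rot: [0.0, 0.99, 0.139, 0.0]
force: [0.3, 0.6, -1.6]
gripper_width: 51.9
grasp_force: 63.2
```

Call:
jog_arm --motion '[{"delta_pos": [0, 0, 0], "spin": 0, "grip": -1}, {"delta_pos": [0, 0, 0], "spin": 0, "grip": -1}]'

```text
t: 5.0
position: [517.1, -409.5, 63.9]
tcp_rot: [-0.0, 0.99, 0.139, -0.0]
force: [-0.7, -0.0, -1.9]
gripper_width: 52.0
grasp_force: 63.2
```

```bash
python3 - <<'E'
from h import *
for n in("top","scene"): cv2.imwrite(f"pics/{n}1.png",snapshot(n)[:,:,::-1])
i=cv2.imread("pics/scene1.png")[200:360,80:290]; cv2.imwrite("pics/c1.png",cv2.resize(i,None,fx=3,fy=3))
E
python3 plan.py -1 518,-410,25,k,20 518,-410,8.5,k,6
```

```text
at [ 516.5 -408.6   64. ] phi 0.279 w 52.1 F [ 0.1  0.3 -1. ] grasp 63.2 q7 -0.75 t 5.1
2 [{"delta_pos": [0.0006, 0.0009, 0.0195], "spin": -0.0, "grip": -1.0}, {"delta_pos": [0.0005, 0.0009, 0.0195], "spin": -0.0, "grip": -1.0}]
-> [ 518. -410.   25.]
3 [{"delta_pos": [0.0, 0.0, 0.0055], "spin": -0.0, "grip": -1.0}, {"delta_pos": [0.0, 0.0, 0.0055], "spin": -0.0, "grip": -1.0}, {"delta_pos": [0.0, 0.0, 0.0055], "spin": -0.0, "grip": -1.0}]
-> [ 518.  -410.     8.5]
```

View pics/c1.png

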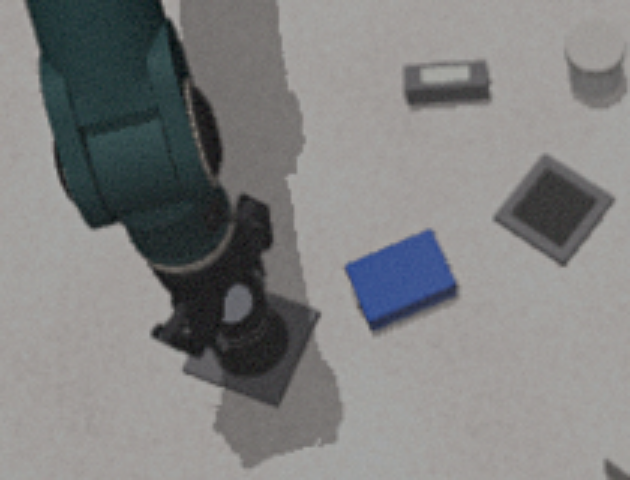

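The crop shows the drum gripped upright above the large tray (crop ~(250,340)), and the mailer, jar and square tray are undisturbed.

Call:
jog_arm --motion '[{"delta_pos": [0.0006, 0.0009, 0.0195], "spin": 0, "grip": -1}, {"delta_pos": [0.0005, 0.0009, 0.0195], "spin": 0, "grip": -1}, {"delta_pos": [0, 0, 0.006], "spin": 0, "grip": -1}, {"delta_pos": [0, 0, 0.005], "spin": 0, "grip": -1}, {"delta_pos": [0, 0, 0.003], "spin": 0, "grip": -1}]'

```text
t: 5.6
position: [518.8, -410.9, 10.9]
tcp_rot: [-0.0, 0.99, 0.139, -0.0]
force: [0.5, -0.3, -1.6]
gripper_width: 52.1
grasp_force: 63.2
```

Call:
jog_arm --motion '[{"delta_pos": [0, 0, 0], "spin": 0, "grip": -1}, {"delta_pos": [0, 0, 0], "spin": 0, "grip": -1}]'

```text
t: 5.8
position: [519.3, -411.3, 11.8]
tcp_rot: [0.0, 0.99, 0.139, 0.0]
force: [-0.0, -0.5, -2.1]
gripper_width: 52.0
grasp_force: 63.2
```

Call:
jog_arm --motion '[{"delta_pos": [0, 0, 0.001], "spin": 0, "grip": -1}, {"delta_pos": [0, 0, 0], "spin": 0, "grip": -1}]'

```text
t: 6.0
position: [519.1, -411.2, 10.6]
tcp_rot: [0.0, 0.99, 0.139, 0.0]
force: [0.3, -0.1, -1.3]
gripper_width: 52.0
grasp_force: 63.2
```

Call:
jog_arm --motion '[{"delta_pos": [0, 0, 0.001], "spin": 0, "grip": -1}, {"delta_pos": [0, 0, 0], "spin": 0, "grip": -1}]'

```text
t: 6.2
position: [518.9, -411.1, 9.2]
tcp_rot: [-0.0, 0.99, 0.139, -0.0]
force: [-0.5, -0.5, -1.1]
gripper_width: 52.2
grasp_force: 63.2
```

Call:
jog_arm --motion '[{"delta_pos": [0, 0, 0.001], "spin": 0, "grip": -1}, {"delta_pos": [0, 0, 0], "spin": 0, "grip": -1}]'

```text
t: 6.4
position: [519.0, -411.2, 8.7]
tcp_rot: [0.0, 0.99, 0.139, 0.0]
force: [-1.0, 1.4, 3.1]
gripper_width: 52.2
grasp_force: 63.5
```

Call:
jog_arm --motion '[{"delta_pos": [0, 0, 0.0005], "spin": 0, "grip": -1}, {"delta_pos": [0, 0, 0], "spin": 0, "grip": -1}]'

```text
t: 6.6
position: [519.0, -411.2, 8.7]
tcp_rot: [0.0, 0.99, 0.139, -0.0]
force: [-2.3, 1.8, 5.9]
gripper_width: 52.1
grasp_force: 64.1
```

Call:
jog_arm --motion '[{"delta_pos": [0, 0, 0], "spin": 0, "grip": 1}, {"delta_pos": [0, 0, 0], "spin": 0, "grip": 1}, {"delta_pos": [0, 0, 0], "spin": 0, "grip": 1}, {"delta_pos": [0, 0, 0], "spin": 0, "grip": 1}, {"delta_pos": [0, 0, 0], "spin": 0, "grip": 1}]'

```text
t: 7.1
position: [518.9, -411.1, 7.6]
tcp_rot: [-0.0, 0.99, 0.139, -0.0]
force: [0.4, 0.6, -0.0]
gripper_width: 85.3
grasp_force: 0.0
```

Call:
jog_arm --motion '[{"delta_pos": [0, 0, -0.01], "spin": 0, "grip": 1}, {"delta_pos": [0, 0, -0.03], "spin": 0, "grip": 1}, {"delta_pos": [0, 0, -0.04], "spin": 0, "grip": 1}]'

```text
t: 7.4
position: [517.7, -410.2, 87.2]
tcp_rot: [-0.001, 0.99, 0.139, -0.001]
force: [-0.0, -0.5, -0.8]
gripper_width: 85.5
grasp_force: 0.0
```

```bash
python3 plan.py 1 467,-112,80,.77 
```

```text
at [ 517.7 -410.2   87.2] phi 0.279 w 85.5 F [-0.  -0.5 -0.8] grasp 0.0 q7 -0.75 t 7.4
5 [{"delta_pos": [0.0048, -0.0429, 0.0012], "spin": -4.0, "grip": 1.0}, {"delta_pos": [0.0077, -0.0425, 0.0012], "spin": -4.0, "grip": 1.0}, {"delta_pos": [0.0107, -0.0419, 0.0011], "spin": -4.0, "grip": 1.0}, {"delta_pos": [0.0136, -0.041, 0.0012], "spin": -4.0, "grip": 1.0}, {"delta_pos": [0.0164, -0.04, 0.0011], "spin": -4.0, "grip": 1.0}]
2 [{"delta_pos": [0.0192, -0.0387, 0.0012], "spin": -4.0, "grip": 1.0}, {"delta_pos": [0.0218, -0.0373, 0.0011], "spin": -4.0, "grip": 1.0}]
-> [ 467. -112.   80.]
```

Call:
jog_arm --motion '[{"delta_pos": [0.005, -0.043, 0.001], "spin": -4, "grip": 1}, {"delta_pos": [0.008, -0.0425, 0.001], "spin": -4, "grip": 1}, {"delta_pos": [0.011, -0.042, 0.001], "spin": -4, "grip": 1}, {"delta_pos": [0.0135, -0.041, 0.001], "spin": -4, "grip": 1}, {"delta_pos": [0.0165, -0.04, 0.001], "spin": -4, "grip": 1}]'

```text
t: 7.9
position: [483.3, -196.3, 83.7]
tcp_rot: [0.001, 0.951, 0.31, 0.001]
force: [0.9, -0.4, -0.3]
gripper_width: 85.3
grasp_force: 0.0
```

Call:
jog_arm --motion '[{"delta_pos": [0.019, -0.0385, 0.001], "spin": -4, "grip": 1}, {"delta_pos": [0.022, -0.0375, 0.001], "spin": -4, "grip": 1}, {"delta_pos": [0, 0, 0], "spin": 0, "grip": 1}, {"delta_pos": [0, 0, 0], "spin": 0, "grip": 1}]'

```text
t: 8.3
position: [469.4, -111.9, 81.6]
tcp_rot: [0.001, 0.927, 0.375, 0.0]
force: [-0.1, -0.6, 0.3]
gripper_width: 85.0
grasp_force: 0.0
```

```bash
python3 plan.py 1 467,-112,8,.77,20; python3 - <<'E'
from h import *
for n in("top","scene"): cv2.imwrite(f"pics/{n}2.png",snapshot(n)[:,:,::-1])
R={}
for n in("top","scene"):
    d=[x for x in regions_of(n,"condenser")]
    if d: R[n]=d[0]["region"]; print(d[0]["xy"],d[0]["region"].sum(),fit("condenser",{n:R[n]},3))
i=cv2.imread("pics/scene2.png")[200:360,80:290]; cv2.imwrite("pics/c2.png",cv2.resize(i,None,fx=3,fy=3))
E
```

```text
at [ 469.4 -111.9   81.6] phi 0.769 w 85.0 F [-0.1 -0.6  0.3] grasp 0.0 q7 -0.82 t 8.3
4 [{"delta_pos": [-0.0005, -0.0004, 0.0184], "spin": -0.0, "grip": 1.0}, {"delta_pos": [-0.0005, -0.0004, 0.0184], "spin": -0.0, "grip": 1.0}, {"delta_pos": [-0.0004, -0.0005, 0.0184], "spin": -0.0, "grip": 1.0}, {"delta_pos": [-0.0005, -0.0004, 0.0184], "spin": -0.0, "grip": 1.0}]
-> [ 467. -112.    8.]
[422.9, 197.3] 259 (array([ 5.19215903e+02, -4.09886726e+02,  9.75112493e-02]), np.float64(0.9337915234822451))
[163.5, 312.6] 443 (array([ 5.20003194e+02, -4.09532313e+02,  2.58744551e-01]), np.float64(0.9187412587412588))
```

View pics/c2.png

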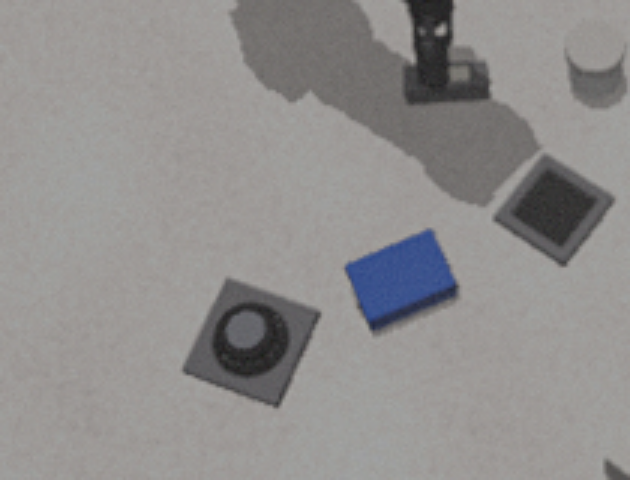

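The condenser sits upright, centred in the large pocket (crop (248,340)), and the gripper is over the mailer (crop (445,80)). Descending on the mailer.

Call:
jog_arm --motion '[{"delta_pos": [-0.0005, -0.0005, 0.019], "spin": 0, "grip": 1}, {"delta_pos": [-0.0005, -0.0005, 0.02], "spin": 0, "grip": 1}, {"delta_pos": [-0.0005, -0.0005, 0.019], "spin": 0, "grip": 1}, {"delta_pos": [0, 0, 0.014], "spin": 0, "grip": 1}, {"delta_pos": [0, 0, 0], "spin": 0, "grip": 1}]'

```text
t: 9.0
position: [465.6, -113.0, 7.1]
tcp_rot: [-0.001, 0.928, 0.374, -0.001]
force: [-0.3, 0.8, 0.7]
gripper_width: 85.5
grasp_force: 0.0
```

Call:
jog_arm --motion '[{"delta_pos": [0, 0, 0], "spin": 0, "grip": -1}, {"delta_pos": [0, 0, 0], "spin": 0, "grip": -1}, {"delta_pos": [0, 0, 0], "spin": 0, "grip": -1}, {"delta_pos": [0, 0, 0], "spin": 0, "grip": -1}, {"delta_pos": [0, 0, 0], "spin": 0, "grip": -1}]'

```text
t: 9.5
position: [467.6, -112.7, 9.7]
tcp_rot: [0.001, 0.927, 0.374, 0.001]
force: [-0.8, 1.1, 5.8]
gripper_width: 26.7
grasp_force: 59.2
```

Call:
jog_arm --motion '[{"delta_pos": [0, 0, 0], "spin": 0, "grip": -1}, {"delta_pos": [0, 0, 0], "spin": 0, "grip": -1}, {"delta_pos": [0, 0, 0], "spin": 0, "grip": -1}]'

```text
t: 9.8
position: [467.6, -112.6, 9.7]
tcp_rot: [0.001, 0.927, 0.374, 0.001]
force: [-1.0, -0.7, 6.0]
gripper_width: 27.2
grasp_force: 59.2
```

Call:
jog_arm --motion '[{"delta_pos": [0, 0, -0.015], "spin": 0, "grip": -1}, {"delta_pos": [0, 0, -0.04], "spin": 0, "grip": -1}, {"delta_pos": [0, 0, -0.045], "spin": 0, "grip": -1}]'

```text
t: 10.1
position: [465.6, -112.0, 109.1]
tcp_rot: [-0.001, 0.927, 0.374, -0.001]
force: [0.8, -0.2, -1.3]
gripper_width: 26.6
grasp_force: 58.8
```

```bash
python3 plan.py -1 655,132,105,2.19
```

```text
at [ 465.6 -112.   109.1] phi 0.768 w 26.6 F [ 0.8 -0.2 -1.3] grasp 58.8 q7 -0.8 t 10.1
5 [{"delta_pos": [0.0306, -0.0044, 0.0004], "spin": -8.1, "grip": -1.0}, {"delta_pos": [0.0309, -0.0001, 0.0004], "spin": -8.1, "grip": -1.0}, {"delta_pos": [0.0306, 0.0043, 0.0004], "spin": -8.1, "grip": -1.0}, {"delta_pos": [0.0297, 0.0086, 0.0004], "spin": -8.1, "grip": -1.0}, {"delta_pos": [0.0282, 0.0127, 0.0003], "spin": -8.1, "grip": -1.0}]
5 [{"delta_pos": [0.0261, 0.0165, 0.0004], "spin": -8.1, "grip": -1.0}, {"delta_pos": [0.0235, 0.02, 0.0003], "spin": -8.1, "grip": -1.0}, {"delta_pos": [0.0205, 0.0231, 0.0004], "spin": -8.1, "grip": -1.0}, {"delta_pos": [0.017, 0.0258, 0.0003], "spin": -8.1, "grip": -1.0}, {"delta_pos": [0.0131, 0.0279, 0.0004], "spin": -8.1, "grip": -1.0}]
-> [655. 132. 105.]
```

Call:
jog_arm --motion '[{"delta_pos": [0.0305, -0.0045, 0], "spin": -8.1, "grip": -1}, {"delta_pos": [0.031, 0, 0.001], "spin": -8.1, "grip": -1}, {"delta_pos": [0.0305, 0.0045, 0], "spin": -8.1, "grip": -1}, {"delta_pos": [0.0295, 0.0085, 0.001], "spin": -8.1, "grip": -1}, {"delta_pos": [0.028, 0.0125, 0], "spin": -8.1, "grip": -1}]'

```text
t: 10.6
position: [561.8, 10.0, 107.0]
tcp_rot: [0.0, 0.739, 0.674, -0.0]
force: [0.4, 0.4, -1.5]
gripper_width: 26.6
grasp_force: 58.8
```

Call:
jog_arm --motion '[{"delta_pos": [0.026, 0.0165, 0], "spin": -8.1, "grip": -1}, {"delta_pos": [0.0235, 0.02, 0.001], "spin": -8.1, "grip": -1}, {"delta_pos": [0.0205, 0.023, 0], "spin": -8.1, "grip": -1}, {"delta_pos": [0.017, 0.026, 0.001], "spin": -8.1, "grip": -1}, {"delta_pos": [0.013, 0.028, 0], "spin": -8.1, "grip": -1}]'

```text
t: 11.1
position: [656.7, 131.6, 104.7]
tcp_rot: [-0.0, 0.46, 0.888, -0.0]
force: [0.7, -0.3, -0.8]
gripper_width: 26.9
grasp_force: 58.8
```

Call:
jog_arm --motion '[{"delta_pos": [0, 0, 0], "spin": 0, "grip": -1}, {"delta_pos": [0, 0, 0], "spin": 0, "grip": -1}, {"delta_pos": [0, 0, 0], "spin": 0, "grip": -1}]'

```text
t: 11.4
position: [655.6, 129.5, 104.4]
tcp_rot: [-0.0, 0.463, 0.886, -0.001]
force: [0.2, -0.6, -0.7]
gripper_width: 26.9
grasp_force: 59.0
```

```bash
python3 - <<'E'
from h import *
for n in("top","scene"): cv2.imwrite(f"pics/{n}3.png",snapshot(n)[:,:,::-1])
d=regions_of("scene","tray_oblong"); 
for x in d[:2]: print(x["confidence"],x["xy"],fit("tray_oblong",{"scene":x["region"]}))
i=cv2.imread("pics/scene3.png")[130:290,230:440]; cv2.imwrite("pics/c3.png",cv2.resize(i,None,fx=3,fy=3))
E
python3 plan.py -1 655,132,16,2.19,20
```

```text
0.82 [329.9, 215.4] (array([653.85866874, 133.54256688,   2.16615612]), np.float64(0.7148932400106317))
0.25 [161.6, 324.2] (array([ 525.97813278, -419.53707771,    0.97611633]), np.float64(0.37755358128795863))
at [656.  129.5 104.9] phi 2.179 w 26.9 F [ 0.8 -0.1 -0.2] grasp 59.0 q7 -0.0 t 11.6
5 [{"delta_pos": [0.0005, 0.0001, 0.0178], "spin": -0.1, "grip": -1.0}, {"delta_pos": [0.0006, 0.0001, 0.0178], "spin": -0.1, "grip": -1.0}, {"delta_pos": [0.0005, 0.0001, 0.0178], "spin": -0.1, "grip": -1.0}, {"delta_pos": [0.0006, 0.0002, 0.0178], "spin": -0.1, "grip": -1.0}, {"delta_pos": [0.0005, 0.0001, 0.0177], "spin": -0.1, "grip": -1.0}]
-> [655. 132.  16.]
```

View pics/c3.png

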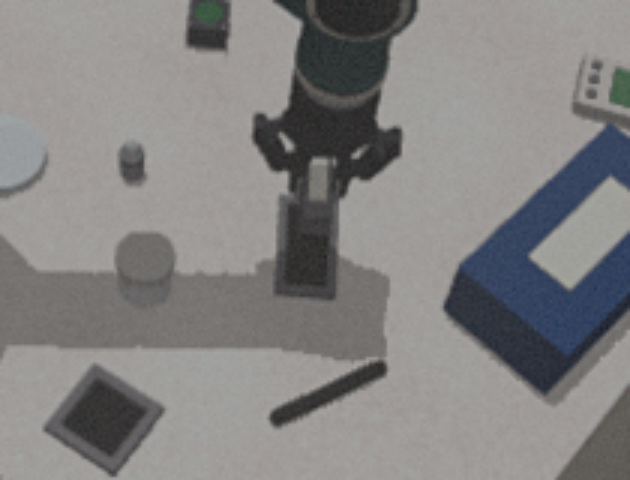

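The mailer is held level above the oblong tray and aligned with it (crop (308,240)). Lowering.

Call:
jog_arm --motion '[{"delta_pos": [0.0005, 0, 0.02], "spin": -0.1, "grip": -1}, {"delta_pos": [0.0005, 0, 0.025], "spin": -0.1, "grip": -1}, {"delta_pos": [0.0005, 0, 0.022], "spin": -0.1, "grip": -1}, {"delta_pos": [0.0005, 0, 0.014], "spin": -0.1, "grip": -1}, {"delta_pos": [0.0005, 0, 0.005], "spin": -0.1, "grip": -1}]'

```text
t: 12.05
position: [653.9, 132.2, 17.3]
tcp_rot: [-0.001, 0.458, 0.889, -0.001]
force: [1.0, -0.4, -1.0]
gripper_width: 27.0
grasp_force: 59.0
```

Call:
jog_arm --motion '[{"delta_pos": [0, 0, 0.002], "spin": 0, "grip": -1}, {"delta_pos": [0, 0, 0], "spin": 0, "grip": -1}, {"delta_pos": [0, 0, 0], "spin": 0, "grip": -1}]'

```text
t: 12.35
position: [655.6, 133.2, 17.9]
tcp_rot: [0.001, 0.458, 0.889, 0.001]
force: [0.4, -0.2, -0.7]
gripper_width: 26.6
grasp_force: 59.0
```

Call:
jog_arm --motion '[{"delta_pos": [0, 0, 0.001], "spin": 0, "grip": -1}, {"delta_pos": [0, 0, 0], "spin": 0, "grip": -1}]'

```text
t: 12.55
position: [655.1, 133.0, 16.3]
tcp_rot: [0.0, 0.458, 0.889, 0.0]
force: [-0.7, -0.3, -0.7]
gripper_width: 26.9
grasp_force: 59.0
```

Call:
jog_arm --motion '[{"delta_pos": [0, 0, 0.0015], "spin": 0, "grip": -1}, {"delta_pos": [0, 0, 0], "spin": 0, "grip": -1}]'

```text
t: 12.75
position: [654.7, 133.0, 14.1]
tcp_rot: [-0.0, 0.458, 0.889, -0.0]
force: [0.9, 0.5, -0.2]
gripper_width: 26.6
grasp_force: 59.0
```

Call:
jog_arm --motion '[{"delta_pos": [0, 0, 0.001], "spin": 0, "grip": -1}, {"delta_pos": [0, 0, 0], "spin": 0, "grip": -1}]'

```text
t: 12.95
position: [654.7, 132.9, 13.0]
tcp_rot: [-0.0, 0.458, 0.889, -0.0]
force: [-0.9, -0.1, -0.4]
gripper_width: 27.0
grasp_force: 59.0
```

Call:
jog_arm --motion '[{"delta_pos": [0, 0, 0.001], "spin": 0, "grip": -1}, {"delta_pos": [0, 0, 0], "spin": 0, "grip": -1}]'

```text
t: 13.15
position: [654.8, 133.0, 12.8]
tcp_rot: [0.0, 0.458, 0.889, -0.0]
force: [-2.3, -0.5, 5.0]
gripper_width: 27.3
grasp_force: 59.5
```

Call:
jog_arm --motion '[{"delta_pos": [0, 0, 0], "spin": 0, "grip": 1}, {"delta_pos": [0, 0, 0], "spin": 0, "grip": 1}, {"delta_pos": [0, 0, 0], "spin": 0, "grip": 1}, {"delta_pos": [0, 0, 0], "spin": 0, "grip": 1}, {"delta_pos": [0, 0, 0], "spin": 0, "grip": 1}]'

```text
t: 13.65
position: [654.8, 133.0, 12.2]
tcp_rot: [-0.0, 0.458, 0.889, 0.0]
force: [0.1, -0.3, -0.0]
gripper_width: 85.4
grasp_force: 0.0
```

Call:
jog_arm --motion '[{"delta_pos": [0, 0, -0.01], "spin": 0, "grip": 1}, {"delta_pos": [0, 0, -0.04], "spin": 0, "grip": 1}, {"delta_pos": [0, 0, -0.045], "spin": 0, "grip": 1}]'

```text
t: 13.95
position: [653.7, 132.8, 107.3]
tcp_rot: [-0.001, 0.458, 0.889, -0.001]
force: [1.2, 0.2, 0.3]
gripper_width: 85.3
grasp_force: 0.0
```

```bash
python3 plan.py 1 402,278,80,2.20
```

```text
at [653.7 132.8 107.3] phi 2.19 w 85.3 F [1.2 0.2 0.3] grasp 0.0 q7 0.01 t 13.9
5 [{"delta_pos": [0.0378, -0.0172, 0.004], "spin": -0.1, "grip": 1.0}, {"delta_pos": [0.0378, -0.0172, 0.004], "spin": -0.1, "grip": 1.0}, {"delta_pos": [0.0378, -0.0171, 0.004], "spin": -0.1, "grip": 1.0}, {"delta_pos": [0.0378, -0.017, 0.004], "spin": -0.1, "grip": 1.0}, {"delta_pos": [0.0379, -0.017, 0.004], "spin": -0.1, "grip": 1.0}]
2 [{"delta_pos": [0.0379, -0.0169, 0.0041], "spin": -0.1, "grip": 1.0}, {"delta_pos": [0.0379, -0.0168, 0.004], "spin": -0.1, "grip": 1.0}]
-> [402. 278.  80.]
```

Call:
jog_arm --motion '[{"delta_pos": [0.038, -0.017, 0.004], "spin": -0.1, "grip": 1}, {"delta_pos": [0.038, -0.017, 0.004], "spin": -0.1, "grip": 1}, {"delta_pos": [0.038, -0.017, 0.004], "spin": -0.1, "grip": 1}, {"delta_pos": [0.038, -0.017, 0.004], "spin": -0.1, "grip": 1}, {"delta_pos": [0.038, -0.017, 0.004], "spin": -0.1, "grip": 1}]'

```text
t: 14.45
position: [473.8, 238.6, 88.1]
tcp_rot: [0.0, 0.454, 0.891, 0.0]
force: [0.1, 0.8, 0.0]
gripper_width: 85.3
grasp_force: 0.0
```

Call:
jog_arm --motion '[{"delta_pos": [0.038, -0.017, 0.004], "spin": -0.1, "grip": 1}, {"delta_pos": [0.0375, -0.017, 0.004], "spin": -0.1, "grip": 1}, {"delta_pos": [0, 0, 0], "spin": 0, "grip": 1}, {"delta_pos": [0, 0, 0], "spin": 0, "grip": 1}]'

```text
t: 14.85
position: [402.8, 279.6, 80.0]
tcp_rot: [0.001, 0.452, 0.892, 0.0]
force: [0.9, -0.3, 1.6]
gripper_width: 85.3
grasp_force: 0.0
```

```bash
python3 - <<'E'
from h import *
for n in("top","scene"): cv2.imwrite(f"pics/{n}4.png",snapshot(n)[:,:,::-1])
for n in("top","scene"):
    for x in regions_of(n,"mailer")[:1]: print(n,x["confidence"],x["xy"],fit("mailer",{n:x["region"]},3))
i=cv2.imread("pics/scene4.png")[90:250,200:410]; cv2.imwrite("pics/c4.png",cv2.resize(i,None,fx=3,fy=3))
E
python3 plan.py 1 402,278,6.5,2.2,20
```

```text
top 0.47 [253.0, 160.0] (array([654.47400406, 132.79513118,   2.20990032]), np.float64(0.9279981114258735))
scene 0.8 [331.2, 208.5] (array([651.86537538, 134.19533906,   2.21649827]), np.float64(0.9463019250253293))
at [404.5 278.2  79.5] phi 2.2 w 85.2 F [-0.4 -0.4  0.3] grasp 0.0 q7 -0.49 t 15.1
4 [{"delta_pos": [0.0003, -0.0005, 0.0182], "spin": -0.0, "grip": 1.0}, {"delta_pos": [0.0003, -0.0006, 0.0183], "spin": -0.0, "grip": 1.0}, {"delta_pos": [0.0004, -0.0005, 0.0182], "spin": -0.0, "grip": 1.0}, {"delta_pos": [0.0003, -0.0006, 0.0183], "spin": -0.0, "grip": 1.0}]
-> [402.  278.    6.5]
```

View pics/c4.png

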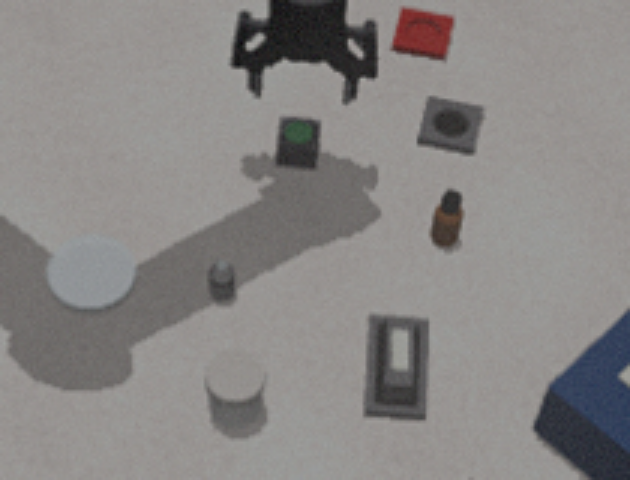

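The mailer is seated in the oblong pocket (crop (397,365)), and the open gripper is above the cube (crop (298,140)). Grasping the cube.

Call:
jog_arm --motion '[{"delta_pos": [0.0005, -0.0005, 0.02], "spin": 0, "grip": 1}, {"delta_pos": [0.0005, -0.0005, 0.02], "spin": 0, "grip": 1}, {"delta_pos": [0, -0.0005, 0.02], "spin": 0, "grip": 1}, {"delta_pos": [0, 0, 0.012], "spin": 0, "grip": 1}, {"delta_pos": [0, 0, 0], "spin": 0, "grip": 1}]'

```text
t: 15.55
position: [401.0, 277.8, 5.9]
tcp_rot: [-0.001, 0.453, 0.891, -0.001]
force: [0.4, -1.0, -0.9]
gripper_width: 85.3
grasp_force: 0.0
```

Call:
jog_arm --motion '[{"delta_pos": [0, 0, 0], "spin": 0, "grip": -1}, {"delta_pos": [0, 0, 0], "spin": 0, "grip": -1}, {"delta_pos": [0, 0, 0], "spin": 0, "grip": -1}, {"delta_pos": [0, 0, 0], "spin": 0, "grip": -1}, {"delta_pos": [0, 0, 0], "spin": 0, "grip": -1}]'

```text
t: 16.05
position: [402.0, 279.2, 8.4]
tcp_rot: [0.001, 0.453, 0.892, 0.001]
force: [-0.6, -1.0, 5.1]
gripper_width: 43.2
grasp_force: 61.0
```

Call:
jog_arm --motion '[{"delta_pos": [0, 0, 0], "spin": 0, "grip": -1}, {"delta_pos": [0, 0, 0], "spin": 0, "grip": -1}]'

```text
t: 16.25
position: [402.0, 279.2, 8.4]
tcp_rot: [0.001, 0.453, 0.892, 0.001]
force: [0.1, -0.5, 4.9]
gripper_width: 43.1
grasp_force: 61.0
```

Call:
jog_arm --motion '[{"delta_pos": [0, 0, -0.015], "spin": 0, "grip": -1}, {"delta_pos": [0, 0, -0.04], "spin": 0, "grip": -1}, {"delta_pos": [0, 0, -0.045], "spin": 0, "grip": -1}]'

```text
t: 16.55
position: [400.1, 278.3, 108.4]
tcp_rot: [-0.001, 0.452, 0.892, -0.001]
force: [0.8, -0.1, -0.7]
gripper_width: 43.1
grasp_force: 61.2
```

```bash
python3 plan.py -1 631,-137,105,1.69
```

```text
at [400.1 278.3 108.4] phi 2.203 w 43.1 F [ 0.8 -0.1 -0.7] grasp 61.2 q7 -0.45 t 16.6
5 [{"delta_pos": [-0.0429, -0.0054, 0.0003], "spin": 2.7, "grip": -1.0}, {"delta_pos": [-0.0431, -0.0033, 0.0003], "spin": 2.7, "grip": -1.0}, {"delta_pos": [-0.0432, -0.0013, 0.0003], "spin": 2.7, "grip": -1.0}, {"delta_pos": [-0.0432, 0.0007, 0.0003], "spin": 2.7, "grip": -1.0}, {"delta_pos": [-0.0431, 0.0027, 0.0003], "spin": 2.7, "grip": -1.0}]
5 [{"delta_pos": [-0.0429, 0.0048, 0.0003], "spin": 2.7, "grip": -1.0}, {"delta_pos": [-0.0426, 0.0068, 0.0003], "spin": 2.7, "grip": -1.0}, {"delta_pos": [-0.0423, 0.0088, 0.0003], "spin": 2.7, "grip": -1.0}, {"delta_pos": [-0.0418, 0.0108, 0.0003], "spin": 2.7, "grip": -1.0}, {"delta_pos": [-0.0413, 0.0127, 0.0003], "spin": 2.7, "grip": -1.0}]
1 [{"delta_pos": [-0.0406, 0.0147, 0.0002], "spin": 2.7, "grip": -1.0}]
-> [ 631. -137.  105.]
```

Call:
jog_arm --motion '[{"delta_pos": [-0.043, -0.0055, 0], "spin": 2.7, "grip": -1}, {"delta_pos": [-0.043, -0.0035, 0], "spin": 2.7, "grip": -1}, {"delta_pos": [-0.043, -0.0015, 0], "spin": 2.7, "grip": -1}, {"delta_pos": [-0.043, 0.0005, 0], "spin": 2.7, "grip": -1}, {"delta_pos": [-0.043, 0.0025, 0], "spin": 2.7, "grip": -1}]'

```text
t: 17.05
position: [505.7, 88.2, 108.5]
tcp_rot: [0.0, 0.555, 0.832, 0.0]
force: [0.6, 0.3, -2.2]
gripper_width: 43.2
grasp_force: 61.1
```

Call:
jog_arm --motion '[{"delta_pos": [-0.043, 0.005, 0], "spin": 2.7, "grip": -1}, {"delta_pos": [-0.0425, 0.007, 0], "spin": 2.7, "grip": -1}, {"delta_pos": [-0.042, 0.009, 0], "spin": 2.7, "grip": -1}, {"delta_pos": [-0.042, 0.011, 0], "spin": 2.7, "grip": -1}, {"delta_pos": [-0.0415, 0.0125, 0], "spin": 2.7, "grip": -1}]'

```text
t: 17.55
position: [611.0, -100.4, 108.6]
tcp_rot: [0.0, 0.649, 0.761, 0.0]
force: [0.2, 0.0, -1.8]
gripper_width: 43.1
grasp_force: 61.1
```

Call:
jog_arm --motion '[{"delta_pos": [-0.0405, 0.0145, 0], "spin": 2.7, "grip": -1}, {"delta_pos": [0, 0, 0], "spin": 0, "grip": -1}, {"delta_pos": [0, 0, 0], "spin": 0, "grip": -1}, {"delta_pos": [0, 0, 0], "spin": 0, "grip": -1}]'

```text
t: 17.95
position: [630.7, -134.8, 107.8]
tcp_rot: [-0.001, 0.665, 0.747, 0.0]
force: [0.6, 0.5, -1.2]
gripper_width: 43.1
grasp_force: 61.4
```

```bash
python3 plan.py -1 631,-137,15,1.69,20
```

```text
at [ 630.7 -134.8  107.8] phi 1.686 w 43.1 F [ 0.6  0.5 -1.2] grasp 61.4 q7 -0.02 t 17.9
5 [{"delta_pos": [-0.0005, 0.0, 0.0186], "spin": -0.0, "grip": -1.0}, {"delta_pos": [-0.0005, 0.0, 0.0186], "spin": -0.0, "grip": -1.0}, {"delta_pos": [-0.0005, 0.0, 0.0185], "spin": -0.0, "grip": -1.0}, {"delta_pos": [-0.0004, 0.0, 0.0186], "spin": -0.0, "grip": -1.0}, {"delta_pos": [-0.0005, 0.0001, 0.0185], "spin": -0.0, "grip": -1.0}]
-> [ 631. -137.   15.]
```

Seat height is expected at about TCP z = 11.4.

Call:
jog_arm --motion '[{"delta_pos": [-0.0005, 0, 0.022], "spin": 0, "grip": -1}, {"delta_pos": [-0.0005, 0, 0.026], "spin": 0, "grip": -1}, {"delta_pos": [-0.0005, 0, 0.024], "spin": 0, "grip": -1}, {"delta_pos": [0, 0, 0.016], "spin": 0, "grip": -1}, {"delta_pos": [0, 0, 0.006], "spin": 0, "grip": -1}]'

```text
t: 18.45
position: [630.1, -136.4, 11.8]
tcp_rot: [-0.001, 0.665, 0.747, -0.0]
force: [0.6, -0.3, -1.4]
gripper_width: 43.1
grasp_force: 61.4
```

Call:
jog_arm --motion '[{"delta_pos": [0, 0, 0], "spin": 0, "grip": -1}, {"delta_pos": [0, 0, 0], "spin": 0, "grip": -1}, {"delta_pos": [0, 0, 0], "spin": 0, "grip": -1}]'

```text
t: 18.75
position: [632.2, -138.0, 14.5]
tcp_rot: [0.001, 0.666, 0.746, 0.001]
force: [1.1, -0.2, -0.3]
gripper_width: 43.1
grasp_force: 61.4
```

Call:
jog_arm --motion '[{"delta_pos": [0, 0, 0.001], "spin": 0, "grip": -1}, {"delta_pos": [0, 0, 0], "spin": 0, "grip": -1}]'

```text
t: 18.95
position: [631.5, -138.2, 12.7]
tcp_rot: [0.0, 0.666, 0.746, 0.0]
force: [-0.0, -0.1, -0.9]
gripper_width: 43.2
grasp_force: 61.4
```

Call:
jog_arm --motion '[{"delta_pos": [0, 0, 0.001], "spin": 0, "grip": -1}, {"delta_pos": [0, 0, 0], "spin": 0, "grip": -1}]'

```text
t: 19.15
position: [631.5, -138.1, 11.5]
tcp_rot: [0.0, 0.666, 0.746, 0.0]
force: [-0.4, -0.1, 0.1]
gripper_width: 42.9
grasp_force: 61.4
```

Call:
jog_arm --motion '[{"delta_pos": [0, 0, 0.001], "spin": 0, "grip": -1}, {"delta_pos": [0, 0, 0], "spin": 0, "grip": -1}]'

```text
t: 19.35
position: [631.5, -138.1, 11.5]
tcp_rot: [0.0, 0.666, 0.746, -0.0]
force: [-3.0, -0.4, 6.9]
gripper_width: 43.0
grasp_force: 62.3
```

Call:
jog_arm --motion '[{"delta_pos": [0, 0, 0], "spin": 0, "grip": 1}, {"delta_pos": [0, 0, 0], "spin": 0, "grip": 1}, {"delta_pos": [0, 0, 0], "spin": 0, "grip": 1}, {"delta_pos": [0, 0, 0], "spin": 0, "grip": 1}, {"delta_pos": [0, 0, 0], "spin": 0, "grip": 1}]'

```text
t: 19.85
position: [631.3, -138.0, 10.1]
tcp_rot: [-0.0, 0.666, 0.746, -0.0]
force: [-1.0, 0.5, 0.6]
gripper_width: 85.5
grasp_force: 0.0
```

Call:
jog_arm --motion '[{"delta_pos": [0, 0, -0.01], "spin": 0, "grip": 1}, {"delta_pos": [0, 0, -0.04], "spin": 0, "grip": 1}, {"delta_pos": [0, 0, -0.045], "spin": 0, "grip": 1}]'

```text
t: 20.15
position: [630.2, -137.7, 105.4]
tcp_rot: [-0.002, 0.666, 0.746, -0.001]
force: [0.8, -0.0, 0.1]
gripper_width: 85.6
grasp_force: 0.0
```

```bash
python3 plan.py 1 462,87,100,k
```

```text
at [ 630.2 -137.7  105.4] phi 1.684 w 85.6 F [ 0.8 -0.   0.1] grasp 0.0 q7 -0.02 t 20.1
5 [{"delta_pos": [0.0346, -0.0202, 0.0009], "spin": -0.0, "grip": 1.0}, {"delta_pos": [0.0346, -0.0203, 0.0009], "spin": -0.0, "grip": 1.0}, {"delta_pos": [0.0346, -0.0202, 0.0009], "spin": -0.0, "grip": 1.0}, {"delta_pos": [0.0346, -0.0203, 0.0009], "spin": -0.0, "grip": 1.0}, {"delta_pos": [0.0346, -0.0202, 0.0008], "spin": -0.0, "grip": 1.0}]
2 [{"delta_pos": [0.0346, -0.0203, 0.0009], "spin": -0.0, "grip": 1.0}, {"delta_pos": [0.0346, -0.0202, 0.0008], "spin": -0.0, "grip": 1.0}]
-> [462.  87. 100.]
```

Call:
jog_arm --motion '[{"delta_pos": [0.0345, -0.02, 0.001], "spin": 0, "grip": 1}, {"delta_pos": [0.0345, -0.02, 0.001], "spin": 0, "grip": 1}, {"delta_pos": [0.0345, -0.02, 0.001], "spin": 0, "grip": 1}, {"delta_pos": [0.0345, -0.02, 0.001], "spin": 0, "grip": 1}, {"delta_pos": [0.0345, -0.02, 0.001], "spin": 0, "grip": 1}]'

```text
t: 20.65
position: [511.8, 23.3, 101.1]
tcp_rot: [0.001, 0.666, 0.746, 0.0]
force: [0.9, 0.5, -1.3]
gripper_width: 85.4
grasp_force: 0.0
```

Call:
jog_arm --motion '[{"delta_pos": [0.0345, -0.02, 0.001], "spin": 0, "grip": 1}, {"delta_pos": [0.0345, -0.02, 0], "spin": 0, "grip": 1}, {"delta_pos": [0, 0, 0], "spin": 0, "grip": 1}, {"delta_pos": [0, 0, 0], "spin": 0, "grip": 1}, {"delta_pos": [0, 0, 0], "spin": 0, "grip": 1}]'

```text
t: 21.15
position: [466.0, 85.4, 99.7]
tcp_rot: [0.001, 0.667, 0.745, 0.0]
force: [-0.2, -0.3, -0.2]
gripper_width: 85.3
grasp_force: 0.0
```

```bash
python3 - <<'E'
from h import *
for n in("top","scene"): cv2.imwrite(f"pics/{n}5.png",snapshot(n)[:,:,::-1])
for n in("top","scene"):
    for x in regions_of(n,"cube")[:2]: print(n,x["confidence"],x["xy"],fit("cube",{n:x["region"]},3))
i=cv2.imread("pics/scene5.png")[150:310,200:410]; cv2.imwrite("pics/c5.png",cv2.resize(i,None,fx=3,fy=3))
E
python3 plan.py 1 462,87,8.5,k,20
```

```text
top 0.58 [338.0, 165.1] (array([ 6.29265505e+02, -1.38176354e+02,  2.71861070e-01]), np.float64(0.7513286713286713))
scene 0.79 [260.3, 269.6] (array([ 6.28366659e+02, -1.38965527e+02,  1.04468370e-01]), np.float64(0.9090909090909091))
at [465.6  85.3  99.2] phi 1.682 w 85.3 F [-0.1 -0.1 -1.6] grasp 0.0 q7 -0.47 t 21.4
5 [{"delta_pos": [0.0004, -0.0007, 0.0181], "spin": -0.0, "grip": 1.0}, {"delta_pos": [0.0004, -0.0007, 0.0182], "spin": -0.0, "grip": 1.0}, {"delta_pos": [0.0004, -0.0007, 0.0181], "spin": -0.0, "grip": 1.0}, {"delta_pos": [0.0004, -0.0006, 0.0182], "spin": -0.0, "grip": 1.0}, {"delta_pos": [0.0005, -0.0007, 0.0181], "spin": -0.0, "grip": 1.0}]
-> [462.   87.    8.5]
```

View pics/c5.png

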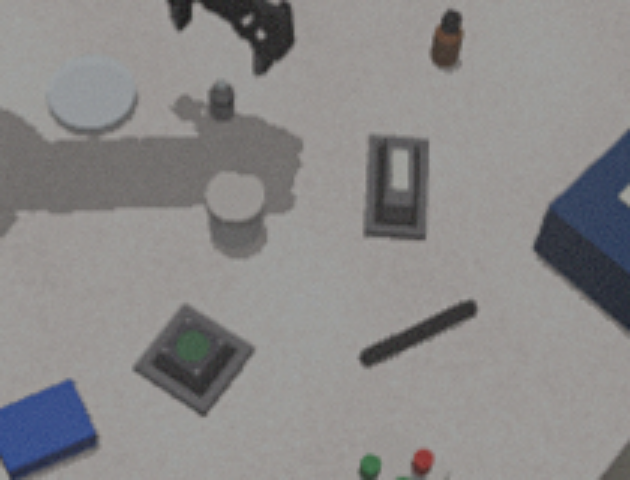

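The cube sits square in its pocket (crop (195,355)). The objective stands below the open gripper (crop (221,100)). Descending on it.

Call:
jog_arm --motion '[{"delta_pos": [0.0005, -0.001, 0.022], "spin": 0, "grip": 1}, {"delta_pos": [0.0005, -0.001, 0.024], "spin": 0, "grip": 1}, {"delta_pos": [0.0005, -0.0005, 0.022], "spin": 0, "grip": 1}, {"delta_pos": [0.0005, -0.0005, 0.016], "spin": 0, "grip": 1}, {"delta_pos": [0, -0.0005, 0.007], "spin": 0, "grip": 1}]'

```text
t: 21.85
position: [460.6, 87.2, 6.8]
tcp_rot: [-0.001, 0.666, 0.746, -0.001]
force: [-0.6, -0.1, -0.0]
gripper_width: 85.0
grasp_force: 0.0
```

Call:
jog_arm --motion '[{"delta_pos": [0, 0, 0], "spin": 0, "grip": 1}, {"delta_pos": [0, 0, 0], "spin": 0, "grip": 1}]'

```text
t: 22.05
position: [461.8, 87.8, 8.7]
tcp_rot: [0.0, 0.666, 0.746, 0.0]
force: [-0.2, 0.5, -0.4]
gripper_width: 85.4
grasp_force: 0.0
```

Call:
jog_arm --motion '[{"delta_pos": [0, 0, 0], "spin": 0, "grip": -1}, {"delta_pos": [0, 0, 0], "spin": 0, "grip": -1}, {"delta_pos": [0, 0, 0], "spin": 0, "grip": -1}, {"delta_pos": [0, 0, 0], "spin": 0, "grip": -1}, {"delta_pos": [0, 0, 0], "spin": 0, "grip": -1}]'

```text
t: 22.55
position: [461.7, 87.8, 8.9]
tcp_rot: [0.0, 0.666, 0.746, 0.0]
force: [-1.3, -1.3, 6.1]
gripper_width: 24.4
grasp_force: 58.7
```

Call:
jog_arm --motion '[{"delta_pos": [0, 0, 0], "spin": 0, "grip": -1}, {"delta_pos": [0, 0, 0], "spin": 0, "grip": -1}, {"delta_pos": [0, 0, 0], "spin": 0, "grip": -1}]'

```text
t: 22.85
position: [461.7, 87.8, 8.9]
tcp_rot: [0.0, 0.666, 0.746, 0.0]
force: [-0.5, -0.8, 7.1]
gripper_width: 24.1
grasp_force: 58.7
```

Call:
jog_arm --motion '[{"delta_pos": [0, 0, -0.015], "spin": 0, "grip": -1}, {"delta_pos": [0, 0, -0.04], "spin": 0, "grip": -1}, {"delta_pos": [0, 0, -0.045], "spin": 0, "grip": -1}]'

```text
t: 23.15
position: [459.9, 87.7, 108.3]
tcp_rot: [-0.001, 0.666, 0.746, -0.001]
force: [1.4, 0.8, -1.4]
gripper_width: 23.9
grasp_force: 59.0
```

```bash
python3 plan.py -1 505,418,105,k,43
```

```text
at [459.9  87.7 108.3] phi 1.684 w 23.9 F [ 1.4  0.8 -1.4] grasp 59.0 q7 -0.46 t 23.1
5 [{"delta_pos": [0.0404, 0.0103, 0.0004], "spin": -0.0, "grip": -1.0}, {"delta_pos": [0.0404, 0.0103, 0.0004], "spin": -0.0, "grip": -1.0}, {"delta_pos": [0.0404, 0.0103, 0.0004], "spin": -0.0, "grip": -1.0}, {"delta_pos": [0.0404, 0.0103, 0.0004], "spin": -0.0, "grip": -1.0}, {"delta_pos": [0.0404, 0.0103, 0.0004], "spin": -0.0, "grip": -1.0}]
3 [{"delta_pos": [0.0404, 0.0103, 0.0004], "spin": -0.0, "grip": -1.0}, {"delta_pos": [0.0403, 0.0102, 0.0004], "spin": -0.0, "grip": -1.0}, {"delta_pos": [0.0404, 0.0103, 0.0003], "spin": -0.0, "grip": -1.0}]
-> [505. 418. 105.]
```

Call:
jog_arm --motion '[{"delta_pos": [0.04, 0.01, 0], "spin": 0, "grip": -1}, {"delta_pos": [0.0405, 0.0105, 0], "spin": 0, "grip": -1}, {"delta_pos": [0.0405, 0.0105, 0], "spin": 0, "grip": -1}, {"delta_pos": [0.0405, 0.0105, 0], "spin": 0, "grip": -1}, {"delta_pos": [0.0405, 0.01, 0], "spin": 0, "grip": -1}]'

```text
t: 23.65
position: [489.7, 295.6, 108.1]
tcp_rot: [0.0, 0.666, 0.746, -0.0]
force: [1.5, 0.0, -1.5]
gripper_width: 24.1
grasp_force: 59.1
```

Call:
jog_arm --motion '[{"delta_pos": [0.0405, 0.0105, 0], "spin": 0, "grip": -1}, {"delta_pos": [0.0405, 0.01, 0], "spin": 0, "grip": -1}, {"delta_pos": [0.0405, 0.01, 0], "spin": 0, "grip": -1}, {"delta_pos": [0, 0, 0], "spin": 0, "grip": -1}, {"delta_pos": [0, 0, 0], "spin": 0, "grip": -1}]'

```text
t: 24.15
position: [505.3, 419.2, 107.5]
tcp_rot: [-0.0, 0.665, 0.747, -0.001]
force: [-0.1, -0.6, -1.4]
gripper_width: 24.1
grasp_force: 59.1
```

```bash
python3 - <<'E'
from h import *
for n in("top","scene"): cv2.imwrite(f"pics/{n}6.png",snapshot(n)[:,:,::-1])
i=cv2.imread("pics/scene6.png")[60:220,250:460]; cv2.imwrite("pics/c6.png",cv2.resize(i,None,fx=3,fy=3))
E
python3 plan.py -1 505,418,16,k,20
```

```text
at [506.4 416.7 107.6] phi 1.683 w 24.0 F [-0.2 -1.2 -0.7] grasp 59.1 q7 -0.95 t 24.2
5 [{"delta_pos": [0.0003, -0.0002, 0.0183], "spin": -0.0, "grip": -1.0}, {"delta_pos": [0.0003, -0.0002, 0.0183], "spin": -0.0, "grip": -1.0}, {"delta_pos": [0.0003, -0.0003, 0.0183], "spin": -0.0, "grip": -1.0}, {"delta_pos": [0.0004, -0.0002, 0.0184], "spin": -0.0, "grip": -1.0}, {"delta_pos": [0.0003, -0.0003, 0.0183], "spin": -0.0, "grip": -1.0}]
-> [505. 418.  16.]
```

View pics/c6.png

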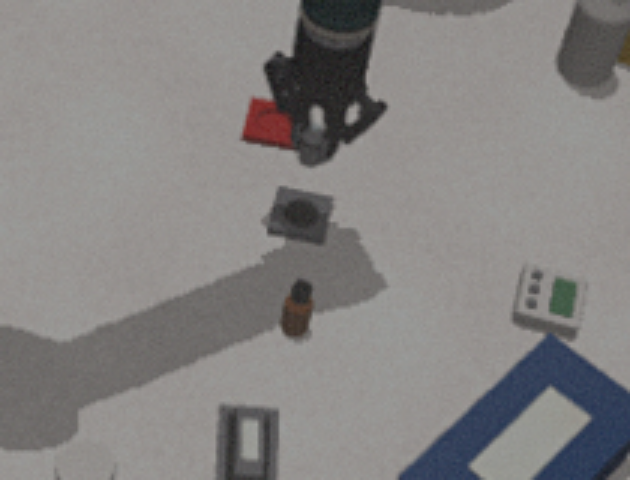

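The objective hangs upright in the gripper above the grey small tray (crop (315,145); tray at (302,213)). The red look-alike is clear of the path. Lowering to about 12 mm.

Call:
jog_arm --motion '[{"delta_pos": [0.0005, -0.0005, 0.02], "spin": 0, "grip": -1}, {"delta_pos": [0.0005, -0.0005, 0.025], "spin": 0, "grip": -1}, {"delta_pos": [0.0005, 0, 0.023], "spin": 0, "grip": -1}, {"delta_pos": [0, 0, 0.016], "spin": 0, "grip": -1}, {"delta_pos": [0, 0, 0.007], "spin": 0, "grip": -1}]'

```text
t: 24.75
position: [505.1, 417.7, 15.6]
tcp_rot: [0.0, 0.667, 0.745, -0.001]
force: [-0.7, -0.2, -0.5]
gripper_width: 24.0
grasp_force: 59.1
```

Call:
jog_arm --motion '[{"delta_pos": [0, 0, 0.001], "spin": 0, "grip": -1}, {"delta_pos": [0, 0, 0], "spin": 0, "grip": -1}, {"delta_pos": [0, 0, 0], "spin": 0, "grip": -1}]'

```text
t: 25.05
position: [505.8, 420.4, 17.5]
tcp_rot: [0.0, 0.666, 0.746, 0.001]
force: [-0.0, 0.1, 0.8]
gripper_width: 23.8
grasp_force: 59.1
```

Call:
jog_arm --motion '[{"delta_pos": [0, 0, 0.001], "spin": 0, "grip": -1}, {"delta_pos": [0, 0, 0], "spin": 0, "grip": -1}]'

```text
t: 25.25
position: [505.4, 420.0, 15.8]
tcp_rot: [0.0, 0.666, 0.746, 0.0]
force: [0.1, -0.5, -1.4]
gripper_width: 24.0
grasp_force: 59.1
```

Call:
jog_arm --motion '[{"delta_pos": [-0.0015, 0, 0.001], "spin": 0, "grip": -1}, {"delta_pos": [0, 0, 0.001], "spin": 0, "grip": -1}, {"delta_pos": [0, 0, 0], "spin": 0, "grip": -1}]'

```text
t: 25.55
position: [505.3, 418.1, 13.1]
tcp_rot: [0.0, 0.666, 0.746, -0.0]
force: [-0.9, -0.4, -1.0]
gripper_width: 24.1
grasp_force: 59.1
```

Call:
jog_arm --motion '[{"delta_pos": [0, 0, 0.001], "spin": 0, "grip": -1}, {"delta_pos": [0, 0, 0], "spin": 0, "grip": -1}]'

```text
t: 25.75
position: [505.3, 418.3, 12.1]
tcp_rot: [-0.0, 0.666, 0.746, -0.0]
force: [0.1, -0.1, -1.9]
gripper_width: 24.0
grasp_force: 59.1
```

Call:
jog_arm --motion '[{"delta_pos": [0, 0, 0.0005], "spin": 0, "grip": -1}, {"delta_pos": [0, 0, 0], "spin": 0, "grip": -1}]'

```text
t: 25.95
position: [505.3, 418.4, 12.0]
tcp_rot: [0.0, 0.666, 0.746, -0.0]
force: [-0.8, -1.4, 1.4]
gripper_width: 24.3
grasp_force: 59.5
```

Contact at the expected height; release and retreat.

Call:
jog_arm --motion '[{"delta_pos": [0, 0, 0.0003], "spin": 0, "grip": -1}, {"delta_pos": [0, 0, 0], "spin": 0, "grip": -1}]'

```text
t: 26.15
position: [505.3, 418.4, 11.9]
tcp_rot: [0.0, 0.666, 0.746, -0.0]
force: [-2.0, -2.0, 5.1]
gripper_width: 24.2
grasp_force: 59.7
```

Call:
jog_arm --motion '[{"delta_pos": [0, 0, 0], "spin": 0, "grip": 1}, {"delta_pos": [0, 0, 0], "spin": 0, "grip": 1}, {"delta_pos": [0, 0, 0], "spin": 0, "grip": 1}, {"delta_pos": [0, 0, 0], "spin": 0, "grip": 1}, {"delta_pos": [0, 0, 0], "spin": 0, "grip": 1}]'

```text
t: 26.65
position: [505.3, 418.4, 11.3]
tcp_rot: [-0.0, 0.666, 0.746, -0.0]
force: [0.0, -0.3, -0.0]
gripper_width: 85.5
grasp_force: 0.0
```

Call:
jog_arm --motion '[{"delta_pos": [0, 0, -0.01], "spin": 0, "grip": 1}, {"delta_pos": [0, 0, -0.04], "spin": 0, "grip": 1}, {"delta_pos": [0, 0, -0.045], "spin": 0, "grip": 1}, {"delta_pos": [0, 0, -0.045], "spin": 0, "grip": 1}]'

```text
t: 27.05
position: [505.0, 418.4, 153.5]
tcp_rot: [-0.0, 0.666, 0.746, -0.0]
force: [-0.0, 0.7, -0.1]
gripper_width: 85.4
grasp_force: 0.0
```

Call:
jog_arm --motion '[{"delta_pos": [-0.04, -0.02, 0], "spin": 0, "grip": 1}, {"delta_pos": [-0.04, -0.02, 0], "spin": 0, "grip": 1}, {"delta_pos": [-0.04, -0.02, 0], "spin": 0, "grip": 1}, {"delta_pos": [-0.03, 0, 0], "spin": 0, "grip": 1}, {"delta_pos": [0, 0, 0], "spin": 0, "grip": 1}]'

```text
t: 27.55
position: [463.5, 257.5, 152.0]
tcp_rot: [0.002, 0.668, 0.744, -0.001]
force: [-0.2, -0.5, 0.5]
gripper_width: 85.5
grasp_force: 0.0
```

Call:
jog_arm --motion '[{"delta_pos": [0, 0, 0], "spin": 0, "grip": 1}, {"delta_pos": [0, 0, 0], "spin": 0, "grip": 1}, {"delta_pos": [0, 0, 0], "spin": 0, "grip": 1}, {"delta_pos": [0, 0, 0], "spin": 0, "grip": 1}, {"delta_pos": [0, 0, 0], "spin": 0, "grip": 1}]'

```text
t: 28.05
position: [462.4, 263.3, 151.3]
tcp_rot: [-0.0, 0.666, 0.746, -0.0]
force: [0.3, 0.7, 0.5]
gripper_width: 85.5
grasp_force: 0.0
```

```bash
python3 - <<'E'
from h import *
for n in("top","scene"): cv2.imwrite(f"pics/{n}7.png",snapshot(n)[:,:,::-1])
for o,z in(("objective",3),("condenser",3),("mailer",3),("cube",3),("jar",0),("oil_bottle",0)):
  for n in("top","scene"):
    for x in regions_of(n,o)[:1]:
        p,q=fit(o,{n:x["region"]},z); print(o,n,np.round(x["confidence"],2),np.round(x["xy"]),np.round(p,2),round(q,2))
i=cv2.imread("pics/scene7.png")[90:360,100:400]; cv2.imwrite("pics/c7.png",cv2.resize(i,None,fx=2,fy=2))
E
```

```text
objective scene 0.47 [350. 131.] [ 5.0524e+02  4.1672e+02 -1.0000e-02] 0.84
condenser top 0.64 [422. 198.] [ 5.2119e+02 -4.0826e+02  9.0000e-02] 0.83
condenser scene 0.66 [161. 313.] [ 5.1803e+02 -4.1099e+02  9.0000e-02] 0.9
mailer top 0.72 [254. 160.] [655.19 131.98   2.23] 0.92
mailer scene 0.63 [334. 209.] [651.07 134.69   2.23] 0.92
cube top 0.75 [339. 164.] [ 6.3036e+02 -1.3792e+02 -3.0000e-02] 0.93
cube scene 0.75 [262. 267.] [ 6.2927e+02 -1.3894e+02  1.1000e-01] 0.94
jar top 0.47 [298. 184.] [ 5.637e+02 -6.510e+00  7.000e-02] 0.93
jar scene 0.93 [276. 214.] [ 5.6088e+02 -3.3400e+00  1.7000e-01] 0.94
oil_bottle top 0.58 [204. 182.] [ 5.9178e+02  2.9625e+02 -5.0000e-02] 0.8
oil_bottle scene 0.71 [351. 166.] [5.9018e+02 2.9453e+02 2.1000e-01] 0.92
```

View pics/c7.png

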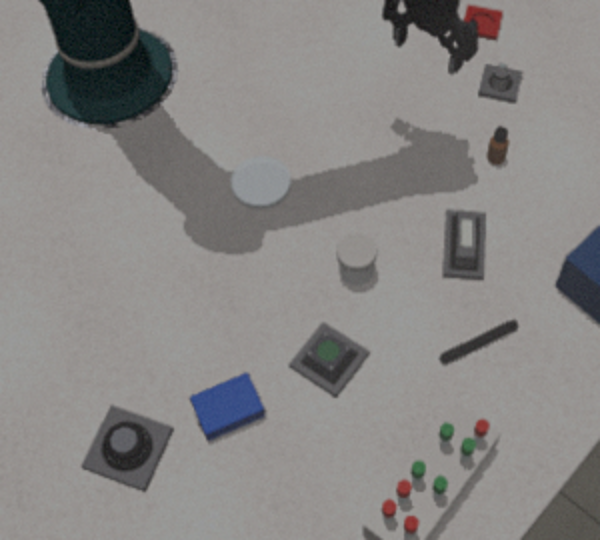

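All four pieces sit in their pockets: objective at crop (500,78), mailer (465,240), cube (330,353) and condenser (128,443). The jar and bottle have not moved. Handing in.

```bash
python3 -c "from bench import *; print(sign_off())"
```

```text
the job is handed in; nothing more can be done
None
```

The job is handed in: the objective, condenser, mailer and cube are each in their own tray pockets, upright in the last pictures and within about 4 mm of centre, and the jar and oil bottle were not moved (no verdict came back on hand-in).

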